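# Unlock and open a key-locked ball valve

## Task

The ball valve clamped on the bench is locked shut: take the red key from the key block, push it gently fully home into the brass lock on the valve's lever (feel for the slot down inside, which points anywhere from along the lever to a quarter turn anticlockwise of it) and give it a quarter turn clockwise to draw the bolt. Then swing the lever a quarter turn anticlockwise until the valve is fully open, leaving the key home in the lock. Never force the key or press the lock's spring solid, and leave the other keys and everything else on the bench where they are.

Things in the scene. Friction and masses are not known exactly. Their poses are not given: they have to be found in the camera images.
- red_key_bow (a point): The red upright interlock key, standing blade down in a hole of the key block. This point is the centre of its bow; z points up the key, x along the bow's width, y across its thickness. Bow: red plastic plate 40 wide (x), 12 thick (y), 40 tall (z), with flat sides; under it a steel collar 26 mm across, its underside 23 mm below this point. About 0.11 kg.
- red_key_tip (a point): Tip of the red key's blade, 61.5 mm straight below the bow centre, same axes. From the tip up: flat steel blade 18 wide (along x), 4.2 thick (along y), 8 tall; thin neck 5 mm across up to 15 mm; steel barrel 20 mm across (tapered foot) up to 38.5; then collar and bow. It works either way round (half a turn).
- lock_mouth (a point): Centre of the upper rim of the brass lock, an upright tube 40 mm across standing on the valve lever 50 mm from the stem; it moves with the lever. z up; the lever's orange grip lies towards -x of this frame. The round well in it is 22 mm across (flared to 25 at the rim) and guides the key's barrel. Key fully home: bow centre 24.5 mm above this point, collar 1.5 mm above the rim.
- well_floor (a point): Centre of the steel disc at the bottom of the lock's well, 22 mm below the rim; axes as lock_mouth. A slot 19.8 x 5.7 mm through the disc takes the blade; seen from above it lies 12 to 80 degrees anticlockwise of the x axis (not measured: to be felt). The disc does not turn; it sits on a spring (see lock_core).
- lock_core (a joint): How far the slotted disc is pressed down on its spring: 0 free, -0.005 m pressed solid. It starts to yield at about 2 N and takes 3 N more per mm, so it is solid at about 17 N: a light push on the key moves it 1 to 3 mm, and pressing it solid is forcing the lock.
- lock_barrel (a joint): Turn of the lock's inner barrel, hidden under the disc and driven by the blade: 0 locked, grows clockwise seen from above, to 1.5 rad at its stop; from 1.0 on the bolt is clear; stays as left; friction 0.1 N m. The key can turn only when fully home (tip 15 mm below the disc's top), 86 degrees plus some 6 of play, and is then held in.
- lever_grip (a point): Centre of the lever's orange plastic grip, a bar 80 long, 26 wide and 15 thick, level, 128 mm from the stem axis; its frame is that of the lever (x along the lever, the stem at +x; z up). About 142 mm over the bench.
- valve_stem (a point): The valve's stem axis at lever height, on which the lever turns (fixed; z up, y along the valve's pipe).
- valve_lever (a joint): Angle of the lever: 0 closed (across the pipe), grows anticlockwise seen from above, to 1.571 rad at the open stop (along the pipe). Stays where it is left; about 5 N at the grip moves it. Held at 0 by the bolt until the key is turned.
- valve: Steel flanged ball valve (flanges 115 mm across, 129 mm long along y) in a green cradle on the bench, fixed; origin on the bench under the stem. Upper face of the lever 145 mm, rim of the lock 189 mm over the bench.
- key_block: Wooden block 56 (x) x 180 (y) x 45 mm, fixed, with three round holes 22 mm across and 58 mm apart along y, 42 mm deep, in which the keys stand with the collar on the block's top; origin at the centre of its underside.
- blue_key_bow (a point): The blue key, same form as the red one, to be left alone. This point is the centre of its bow.
- yellow_key_bow (a point): The yellow key, same form as the red one, to be left alone. This point is the centre of its bow.
- water_bottle: Water bottle 64 mm across, 210 tall; origin at its foot. To be left alone.
- seat_ring: Steel seat ring 190 mm across, 20 thick, lying flat; origin at the centre of its underside. To be left alone.
- spanner: Steel spanner 200 mm long lying along its x; origin under its middle. To be left alone.
- blank_flange: Blank flange 115 mm across, 19 thick, lying flat; origin at the centre of its underside. To be left alone.
- grease_tin: Yellow tin 70 mm across, 75 tall; origin at its foot. To be left alone.

How it is judged:
By the outcome, as a careful person would: the job done as asked, in the order asked, and still so for the second after the job is handed in, with the robot touching nothing.
It also fails if it takes over 72 s, if anything falls off the work surface, if the arm or the gripper's body presses on something with over 40 N, if the wrist force passes 120 N, or if a joint passes its speed limit or range.

## Robot

A 7-joint arm with a two-finger parallel gripper is mounted at the origin on the work surface. World frame = base frame: x ahead of the robot, y to its left, z up, the work surface at z = 0. Lengths are in m, angles in degrees, forces in N, time in s.
With the tool pointing down it reaches from about 0.4 to 0.875 m from the base axis. Payload 19.3 kg.
Tool frame: the origin (TCP) lies between the finger pads; the fingertips stand 22 mm ahead of it and the grasp point (between the pads) lies 3 mm ahead of it; z points along the fingers, y is the line along which they close (so a half turn about z gives the same grasp; the last joint's range is limited). The gripper opens to 85 mm and grips with 20 to 120 N. Pads are 22 mm wide; open, the fingers measure 114 mm over their backs; the gripper's body (76 mm by 85 mm) begins 54 mm behind the grasp point. The pads swing forward as they close: fully open they stand 13 mm farther back than shut.
Start: joints at [-77.647, 29.874, -2.08, 91.645, 1.215, 58.505, -6.463], TCP at [0.176, 0.6, 0.253] pointing down, gripper open.
Joint ranges: [-166.77, 166.77], [-17.47, 122.26], [-85.68, 81.53], [9.62, 139.38], [-72.42, 252.41], [9.2, 110.78], [-144.41, 144.41]. Speed limits (degrees/s): [108.29, 108.29, 136.94, 136.94, 172.46, 172.46, 172.46].

## Interface

Orientations are given as a 3x3 rotation matrix whose columns are the frame's x, y, z axes.
In Python, from bench import robot, eyes, order gives the robot as it stands.
- The arm moves only by the tool jog_arm, never from a script. Its argument "targets" is a list that holds one entry, the list of rows, each a list of 5 numbers: the opening, from 0 (shut) to 1 (fully open), then the shift along the world's x, y, z in cm, then the turn about the world's z in rad. A call has 1 to 12 rows; each row shifts and turns the commanded pose from where the row before left it; what a row does not reach is not made up. A row lasts 1/8 s, in which the tool goes at most 62.5 mm and 10.7 degrees, less where a joint would pass 70% of its speed; a pose out of reach is approached as far as the arm can. A call is refused whole if a number of a shift passes 6.25 or a number of a turn 0.188, either way. A call with a gripper value outside its range is refused whole. The fingers move at their own pace and stop on an object; the grip force is fixed at half the most. Time passes only in rows, so rows that do not move let the fingers close. It gives the time, the measured TCP pose, the force, the opening and the grip force at its end, in the units of the state.
- robot.get_state(): the state, without advancing time (a new reading comes with each control period).
- eyes.read_camera(name): name is "scene" or "top" or "wrist"; returns a dict with "color" (400x640x3 uint8, blue, green, red), "range_z" (400x640 float32, m along the optical axis (not along the pixel's ray), 0 where there is no reading), "fx", "fy", "cx", "cy" (pixels), "R" (3x3) and "t" (3): a world point X has camera coordinates R X + t. Camera axes: x right, y down, z forward; pixel columns grow to the right and rows downward; lengths in m; the calibration is good to about 2 mm. The wrist camera is an equidistant fisheye: a pixel r from the principal point sees the ray r / f radians off the axis. A picture is of the moment at which its call begins.
- order.close_job(): hands the job in; it is judged then, once.
The state is a dict: "t": time; "joint_pos": joint angles; "joint_velocities": joint speeds; "effort": joint torques, N m; "eef_pos": TCP position; "tool_rot": TCP orientation; "contact_force": force on the tool from outside, world axes, zero at the start; "torque": the same for the moment, N m; "width": finger opening in m; "gripper_force": force on a finger pad.
Only numpy, scipy, OpenCV 4.12 (cv2) and the standard library are available. Lean on these libraries where they do the work, as an engineer would, in place of code of your own. Each camera call takes 0.05 s, during which the arm holds its last target. There are 200 camera calls.

## Working session

There is one attempt and no reset: what is moved stays moved. The work goes in short steps, Python scripts to look and compute and a tool call to move; the robot and the scene stay as the last step left them, time stands still between calls to the robot, and variables do not carry over. Pictures are saved under pics/ and viewed, at most 10 in all, crops included, and the job is handed in when it is done.

Besides the shell and the picture viewer there is one more tool, called by a JSON object that holds its "fn" and its "kwargs", one argument or row to a line. jog_arm: Moves the arm, as the interface text tells. Its arguments: {"type":"object","properties":{"targets":{"type":"array"}},"required":["targets"]}

```bash
ls; mkdir -p pics
cat > h.py <<'E'
import numpy as np, cv2
from bench import robot, eyes, order
def world(c,u,v,z=None):
    """pixel arrays -> world points using range (pinhole cams)"""
    d=c["range_z"][v,u]
    p=np.stack([(u-c["cx"])/c["fx"]*d,(v-c["cy"])/c["fy"]*d,d],-1)
    return (p-c["t"])@c["R"], d>0
def cloud(c):
    v,u=np.mgrid[0:400,0:640]
    return world(c,u,v)
E
python3 - <<'E'
from h import *
a=eyes.read_camera("top");b=eyes.read_camera("scene")
np.savez("cams.npz",**{k+n:c[k] for n,c in (("_t",a),("_s",b)) for k in c})
cv2.imwrite("pics/top.png",a["color"]);cv2.imwrite("pics/scene.png",b["color"])
s=robot.get_state();print(s["t"],s["eef_pos"],s["tool_rot"],s["contact_force"],s["width"])
for c in(a,b):print(c["fx"],-c["R"].T@c["t"],c["R"])
E
```

```text
pics
0.1 [0.17615898 0.59936335 0.25275935] [[-9.59428507e-01  2.81951940e-01 -2.07164835e-04]
 [ 2.81951999e-01  9.59427935e-01 -1.05234268e-03]
 [-9.79503282e-05 -1.06805810e-03 -9.99999425e-01]] [-0.38257684 -0.11745441  0.41704294] 0.08544537602314806
493.577936182391 [ 0.488586   -0.01079996  1.62265294] [[-0.00169836 -0.99995667 -0.0091532 ]
 [-0.99775293  0.00230755 -0.06696096]
 [ 0.06697918  0.00901891 -0.99771361]]
473.90200091185585 [1.56173704 0.29120241 0.91251608] [[-0.28013106  0.9598378  -0.0154266 ]
 [ 0.5885078   0.15901714 -0.79269926]
 [-0.75840962 -0.23113836 -0.60941768]]
```

View pics/top.png

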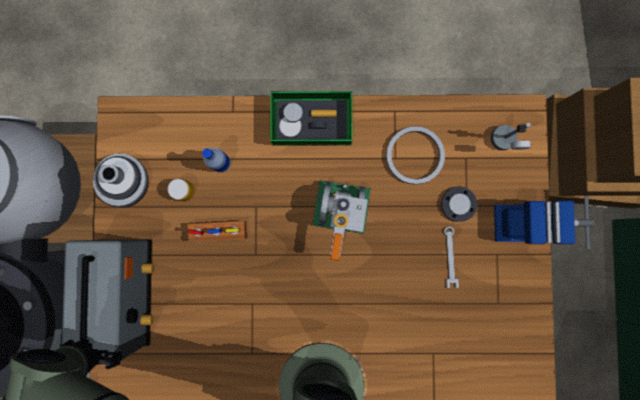

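View pics/scene.png

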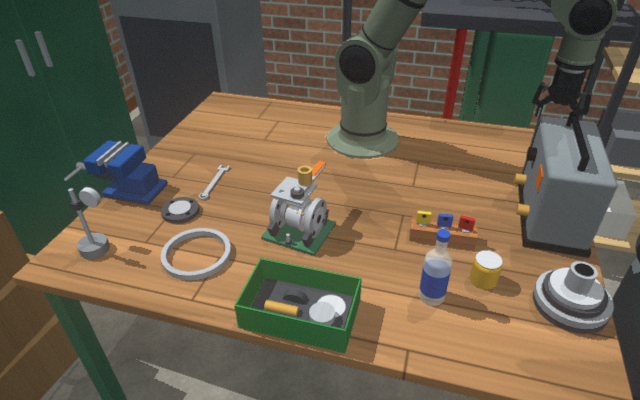

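The top view shows the key block at (215,230) with red key ≈(195,232), the lock at (341,219), the grip at (337,246). In the scene view: lock at (305,173), red key (466,222).

```bash
cat > m.py <<'E'
from h import *
Z=np.load("cams.npz")
for n in "ts":
    c={k[:-2]:Z[k] for k in Z.files if k.endswith("_"+n)}
    P,ok=cloud(c); hsv=cv2.cvtColor(c["color"],cv2.COLOR_BGR2HSV); H,S,V=[hsv[...,i].astype(int) for i in range(3)]
    print("==",n)
    kb=ok&(P[...,0]>.3)&(P[...,0]<.7)&(P[...,1]>.2)&(P[...,1]<.6)
    z=P[...,2]
    def rep(name,m):
        q=P[m]
        if len(q)<3: print(name,len(q));return
        r=cv2.minAreaRect((q[:,:2]*1000).astype(np.float32))
        print(name,len(q),"med",np.median(q,0).round(4),"z",np.percentile(q[:,2],[5,95]).round(4),"rect",[np.round(x,1) for x in r])
    rep("red",kb&((H<6)|(H>174))&(S>170)&(V>90)&(z>.07)&(z<.14))
    rep("blue",kb&(H>105)&(H<130)&(S>150)&(z>.07)&(z<.12)&(P[...,0]<.5))
    rep("yel",kb&(H>22)&(H<35)&(S>150)&(z>.07)&(z<.14)&(P[...,0]<.5))
    rep("block",kb&(z>.035)&(z<.055)&(P[...,0]<.5))
    v=ok&(P[...,0]>.3)&(P[...,0]<.75)&(abs(P[...,1])<.2)
    rep("rim",v&(z>.180)&(z<.2))
    rep("grip",v&(H>4)&(H<16)&(S>190)&(z>.135)&(z<.155))
    rep("lev",v&(z>.138)&(z<.152))
E
python3 m.py
```

```text
== t
red 41 med [0.4908 0.3959 0.0888] z [0.0827 0.0952] rect [array([491.5, 393.1]), array([39.4, 10.4]), np.float64(84.9)]
blue 35 med [0.4938 0.3345 0.0891] z [0.0808 0.0935] rect [array([493.8, 333.3]), array([38.3,  6.3]), np.float64(89.9)]
yel 36 med [0.4968 0.2799 0.0885] z [0.0816 0.0936] rect [array([495.3, 277. ]), array([38.1,  9.3]), np.float64(89.9)]
block 535 med [0.4749 0.3573 0.0461] z [0.0392 0.0527] rect [array([454. , 433.3]), array([149.1, 370.1]), np.float64(28.5)]
rim 116 med [ 0.5232 -0.0587  0.1891] z [0.1849 0.1936] rect [array([523.3, -60. ]), array([37.7, 37.8]), np.float64(89.7)]
grip 162 med [ 0.4426 -0.0448  0.1491] z [0.1433 0.1536] rect [array([446.7, -44.4]), array([21.9, 75.8]), np.float64(82.0)]
lev 450 med [ 0.49   -0.0541  0.147 ] z [0.1393 0.1513] rect [array([498. , -79.3]), array([ 94.8, 185.5]), np.float64(83.5)]
== s
red 85 med [0.4979 0.3921 0.0833] z [0.0712 0.0884] rect [array([497.8, 390.5]), array([36.6, 16. ]), np.float64(85.6)]
blue 18 med [0.4974 0.3326 0.0869] z [0.0842 0.0889] rect [array([497.6, 333.8]), array([ 4.1, 32.2]), np.float64(0.5)]
yel 14 med [0.4977 0.2811 0.0858] z [0.0812 0.0882] rect [array([497.1, 275.9]), array([ 5.8, 36. ]), np.float64(0.7)]
block 379 med [0.4733 0.4177 0.0449] z [0.0382 0.054 ] rect [array([429.9, 407.5]), array([175. , 352.3]), np.float64(14.1)]
rim 113 med [ 0.5296 -0.0601  0.1875] z [0.1811 0.1913] rect [array([529.8, -60.5]), array([39.8, 38.9]), np.float64(36.2)]
grip 50 med [ 0.4475 -0.045   0.1484] z [0.1457 0.1509] rect [array([452.3, -48.4]), array([17.3, 71.7]), np.float64(79.3)]
lev 328 med [ 0.5338 -0.0533  0.1468] z [0.14   0.1508] rect [array([506.2, -57.6]), array([ 40.2, 185.2]), np.float64(81.6)]
```

{"fn": "jog_arm", "kwargs": {
  "targets": [
    [[1,3.95,-2.55,0.3,-0.16],[1,3.95,-2.55,0.3,-0.16],[1,3.95,-2.55,0.3,-0.16],[1,3.95,-2.55,0.3,-0.16],[1,3.95,-2.55,0.3,-0.16],[1,3.95,-2.55,0.3,-0.16],[1,3.95,-2.55,0.3,-0.16],[1,3.95,-2.55,0.3,-0.16],[1,0,0,0,0],[1,0,0,0,0]]
  ]
}}

```text
t: 1.35
eef_pos: [0.4917, 0.3959, 0.2769]
tool_rot: [[-0.006, 1.0, -0.001], [1.0, 0.006, -0.0], [-0.0, -0.001, -1.0]]
contact_force: [-0.9, 0.5, 0.1]
width: 0.0853
gripper_force: 0.0
```

Run:
```python
from h import *
s=robot.get_state();print(s["t"],s["eef_pos"],s["joint_pos"],s["tool_rot"][:,1],s["contact_force"])
w=eyes.read_camera("wrist");np.savez("w1.npz",**w);cv2.imwrite("pics/w1.png",w["color"])
print(w["fx"],w["cx"],w["cy"],-w["R"].T@w["t"],w["R"])
```

```text
1.35 [0.49172994 0.39589824 0.27685899] [-56.72322733  30.40937199  18.99881515  89.88164992 -10.82154952
  61.56888169 -34.62901843] [ 9.99981174e-01  6.08171223e-03 -8.14740629e-04] [-0.8654426   0.51882019  0.12068794]
309.70691628693146 324.1907745880567 197.9599169847322 [0.49174954 0.47747273 0.39842505] [[ 9.99972627e-01  7.38080518e-03 -5.18276933e-04]
 [ 7.15353323e-03 -9.46533527e-01  3.22526138e-01]
 [ 1.88993609e-03 -3.22521017e-01 -9.46560416e-01]]
```

View pics/w1.png

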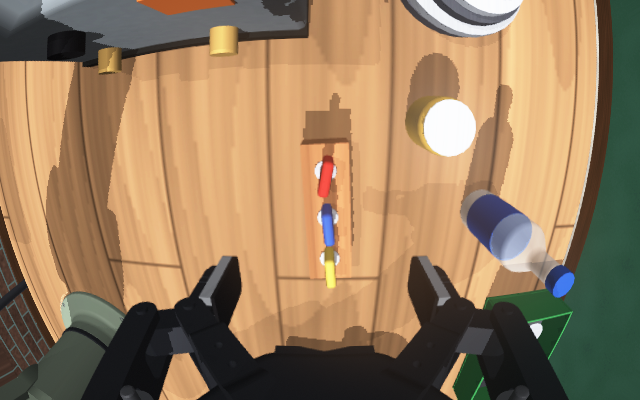

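The wrist view shows the red key at (326,178), blue at (328,225) and yellow at (331,268), each turned a few degrees differently. I'll measure it with the fisheye model.

```bash
cat >> h.py <<'E'
def fcloud(w,zplane=None):
    """fisheye pixels -> world: by range, or by intersecting plane z"""
    v,u=np.mgrid[0:400,0:640]
    a,b=(u-w["cx"])/w["fx"],(v-w["cy"])/w["fy"]; r=np.hypot(a,b)+1e-9
    s=np.tan(np.minimum(r,1.5))/r
    ray=np.stack([a*s,b*s,np.ones_like(r)],-1)
    if zplane is None: return (ray*w["range_z"][...,None]-w["t"])@w["R"], w["range_z"]>0
    d=ray@w["R"]; o=-w["R"].T@w["t"]
    return o+d*((zplane-o[2])/d[...,2])[...,None], r<1.4
def masks(img):
    hsv=cv2.cvtColor(img,cv2.COLOR_BGR2HSV).astype(int);H,S,V=hsv[...,0],hsv[...,1],hsv[...,2]
    return dict(red=((H<6)|(H>174))&(S>150)&(V>80),blue=(H>105)&(H<130)&(S>140),yel=(H>22)&(H<35)&(S>140),ora=(H>4)&(H<18)&(S>190))
def rect(q):
    c,(a,b),t=cv2.minAreaRect((q[:,:2]*1000).astype(np.float32))
    if a<b:a,b,t=b,a,t+90
    return np.round([*c,a,b,t],1)
E
python3 - <<'E'
from h import *
w=dict(np.load("w1.npz"));P,ok=fcloud(w);Q,_=fcloud(w,.088)
M=masks(w["color"])
reg=(Q[...,0]>.4)&(Q[...,0]<.57)&(Q[...,1]>.2)&(Q[...,1]<.47)
for n in("red","blue","yel"):
    m=M[n]&reg
    top=m&ok&(P[...,2]>.083)
    print(n,m.sum(),top.sum(),np.percentile(P[m&ok][:,2],[5,50,95]).round(4),"range",rect(P[top]),"plane",rect(Q[top]), np.mean(P[top],0).round(4))
m=ok&(P[...,2]>.038)&(P[...,2]<.05)&reg
print("block",rect(P[m]))
E
```

```text
red 438 384 [0.0709 0.0883 0.0898] range [493.3 392.7  38.9  11.5  81.4] plane [493.3 393.2  39.9  11.4  81.6] [0.4933 0.3933 0.0882]
blue 260 259 [0.0873 0.0887 0.0901] range [496.5 334.1  37.    9.6  96.1] plane [496.6 334.1  36.9   9.6  96.2] [0.4966 0.3347 0.0887]
yel 96 94 [0.0852 0.0875 0.089 ] range [499.8 277.8  36.8  10.9  94.2] plane [499.8 278.3  38.6  10.8  94.2] [0.5002 0.2812 0.0874]
block [496.6 333.4 182.1  57.2  93.2]
```

{"fn": "jog_arm", "kwargs": {
  "targets": [
    [[1,0.38,-5.98,0,0],[1,0.38,-5.98,0,0],[1,0.38,-5.98,0,0],[1,0.38,-5.98,0,0],[1,0.38,-5.98,0,0],[1,0.38,-5.98,0,0],[1,0.38,-5.98,-1,0],[1,0.38,-5.98,-1,0],[1,0.38,-5.98,-1.5,0],[1,0,0,0,0],[1,0,0,0,0]]
  ]
}}

```text
t: 2.78
eef_pos: [0.5265, -0.1415, 0.2422]
tool_rot: [[-0.006, 1.0, -0.0], [1.0, 0.006, 0.001], [0.001, -0.0, -1.0]]
contact_force: [0.1, 0.5, 0.4]
width: 0.0853
gripper_force: 0.0
```

Run:
```python
from h import *
s=robot.get_state();print(s["t"],s["eef_pos"],s["joint_pos"],s["tool_rot"][:,1],s["contact_force"])
w=eyes.read_camera("wrist");np.savez("w2.npz",**w)
cam=-w["R"].T@w["t"];print(cam)
P,ok=fcloud(w);Q,_=fcloud(w,.189)
m=ok&(abs(P[...,2]-.189)<.005)&(np.hypot(Q[...,0]-.5265,Q[...,1]+.06)<.04)
q=Q[m];print("rim",m.sum(),q.mean(0),rect(q),cv2.minEnclosingCircle((q[:,:2]*1000).astype(np.float32)))
v,u=np.nonzero(m);print(u.mean(),v.mean())
M=masks(w["color"]);G=M["ora"]&ok&(abs(P[...,2]-.147)<.008);print("grip",G.sum(),np.median(P[G][:,2]) if G.any() else 0,rect(P[G]) if G.any() else 0)
uc,vc=int(u.mean()),int(v.mean())
a=w["color"][max(vc-35,0):vc+35,uc-40:uc+40]
b=cv2.convertScaleAbs(a,alpha=2.5,beta=10)
cv2.imwrite("pics/w2.png",np.vstack([cv2.resize(w["color"],(640,400))[:,:,:], cv2.resize(np.hstack([a,b]),(456,200),interpolation=cv2.INTER_CUBIC) if 0 else np.pad(cv2.resize(np.hstack([a,b]),(456,200),interpolation=cv2.INTER_CUBIC),((0,0),(0,184),(0,0)))]))
# lock disc region depth
d=(np.hypot(Q[...,0]-q[:,0].mean(),Q[...,1]-q[:,1].mean())<.009)&ok
print("inside z",np.percentile(P[d][:,2],[0,5,50,95]).round(4),d.sum())
```

```text
2.775 [ 0.52649303 -0.14152724  0.24216688] [ -9.69398498  25.26943763  25.23525323 105.48423359 -13.36067607
  52.18307396  22.04506514] [ 9.99979733e-01  6.35988165e-03 -2.92566899e-04] [0.14761069 0.49223273 0.3610156 ]
[ 0.52640458 -0.06005561  0.36378198]
rim 3103 [ 0.52571221 -0.06043745  0.189     ] [525.5 -60.3  40.9  40.7  90.6] ((525.5874633789062, -60.49272918701172), 21.018386840820312)
322.94392523364485 97.33322591040928
grip 0 0 0
inside z [0.1444 0.1453 0.1675 0.1688] 812
```

View pics/w2.png

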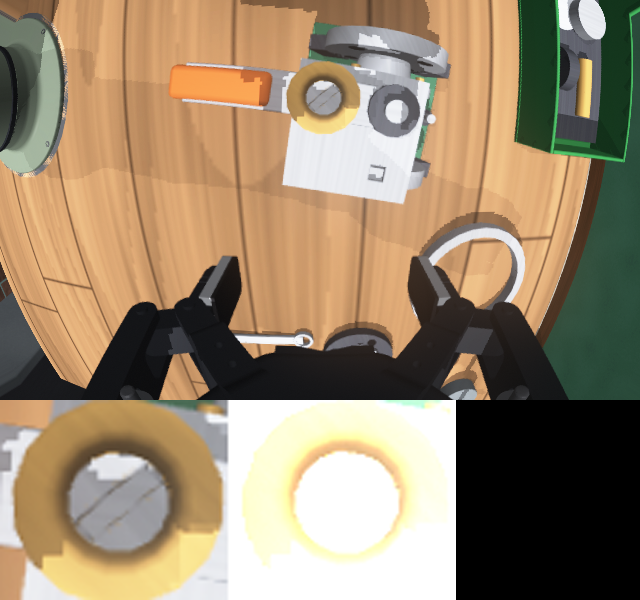

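The lock is at (323,97), and down in its well I can see two parallel slot edges at about 40° in the image. I'll measure the angle from depth as a starting hint, then confirm it by feel.

Run:
```python
from h import *
w=dict(np.load("w2.npz"));P,ok=fcloud(w);Q,_=fcloud(w,.167);c=np.array([.5256,-.0604])
ins=ok&(np.hypot(*(np.moveaxis(Q[...,:2]-c,-1,0)))<.0105)
s=ins&(P[...,2]<.161)
q=P[s][:,:2]; print(s.sum(), rect(P[s]), P[s][:,2].min())
q=Q[s][:,:2]; x=q-q.mean(0);e,V=np.linalg.eigh(x.T@x);print(q.mean(0),np.degrees(np.arctan2(V[1,1],V[0,1]))%180,np.sqrt(e/len(q))*12**.5*1000)
# grip: orange with lever height plane
G=masks(w["color"])["ora"];A,_=fcloud(w,.149)
G&=(A[...,0]>.35)&(A[...,0]<.52)&(A[...,1]>-.12)&(A[...,1]<.02);print("grip",G.sum(),rect(A[G]),np.median(P[G&ok][:,2]))
```

```text
274 [525.7 -60.5  21.7   7.2  45.3] 0.14442948451802057
[ 0.52572748 -0.06058648] 42.448692144697475 [ 5.72049859 19.65275299]
grip 0 [0. 0. 0. 0. 0.] nan
  return _methods._mean(a, axis=axis, dtype=dtype,
  ret = ret.dtype.type(ret / rcount)
```

{"fn": "jog_arm", "kwargs": {
  "targets": [
    [[1,0,1,3,0],[1,-0.37,5.8,0,0],[1,-0.37,5.8,0,-0.03],[1,-0.37,5.8,0,-0.03],[1,-0.37,5.8,0,-0.03],[0.6,-0.37,5.8,0,-0.03],[0.6,-0.37,5.8,0,-0.03],[0.6,-0.37,5.8,0,0],[0.6,-0.37,5.8,-2,0],[0.6,-0.36,6,-4,0],[0.6,0,0,-4,0],[0.6,0,0,0,0]]
  ]
}}

```text
t: 4.32
eef_pos: [0.4913, 0.384, 0.1756]
tool_rot: [[0.142, 0.99, -0.003], [0.99, -0.142, -0.003], [-0.003, -0.003, -1.0]]
contact_force: [-0.6, 0.0, 1.4]
width: 0.0512
gripper_force: 0.0
```

{"fn": "jog_arm", "kwargs": {
  "targets": [
    [[0.6,0,0,0,0],[0.6,0,0,0,0]]
  ]
}}

```text
t: 4.58
eef_pos: [0.4943, 0.3836, 0.1797]
tool_rot: [[0.145, 0.989, 0.002], [0.989, -0.145, 0.002], [0.002, 0.001, -1.0]]
contact_force: [0.1, 0.7, -0.4]
width: 0.0513
gripper_force: 0.0
```

{"fn": "jog_arm", "kwargs": {
  "targets": [
    [[0.6,-0.1,0.85,0,0],[0.6,0,0,-3,0],[0.6,0,0,-3,0],[0.6,0,0,-2.2,0],[0.6,0,0,-1.2,0],[0.6,0,0,-0.7,0],[0.6,0,0,0,0],[0.6,0,0,0,0]]
  ]
}}

```text
t: 5.58
eef_pos: [0.493, 0.3921, 0.0774]
tool_rot: [[0.145, 0.989, 0.001], [0.989, -0.145, 0.001], [0.001, 0.001, -1.0]]
contact_force: [-0.1, 0.2, 0.1]
width: 0.0512
gripper_force: 0.0
```

{"fn": "jog_arm", "kwargs": {
  "targets": [
    [[0,0,0,0,0],[0,0,0,0,0],[0,0,0,0,0],[0,0,0,0,0],[0,0,0,0,0],[0,0,0,0,0]]
  ]
}}

```text
t: 6.32
eef_pos: [0.4928, 0.392, 0.077]
tool_rot: [[0.145, 0.989, 0.0], [0.989, -0.145, 0.0], [0.0, 0.0, -1.0]]
contact_force: [-1.6, -0.1, 6.3]
width: 0.011
gripper_force: 58.4
```

{"fn": "jog_arm", "kwargs": {
  "targets": [
    [[0,0,0,1,0],[0,0,0,2,0],[0,0,0,3,0],[0,0,0,4,0],[0,0,0,4,0],[0,0,0,4,0],[0,0,0,3,0],[0,0,0,0,0],[0,0,0,0,0]]
  ]
}}

```text
t: 7.45
eef_pos: [0.4924, 0.3917, 0.2869]
tool_rot: [[0.145, 0.989, -0.0], [0.989, -0.145, 0.0], [0.0, -0.0, -1.0]]
contact_force: [-0.3, 0.5, -1.3]
width: 0.011
gripper_force: 58.4
```

Run:
```python
from h import *
s=robot.get_state();print(s["t"],s["eef_pos"],s["tool_rot"],s["contact_force"],s["torque"],s["width"])
w=eyes.read_camera("wrist");np.savez("w3.npz",**w)
P,ok=fcloud(w);m=masks(w["color"])["red"]&ok&(P[...,2]>s["eef_pos"][2]-.06)&(np.hypot(P[...,0]-s["eef_pos"][0],P[...,1]-s["eef_pos"][1])<.06)
print(m.sum(),np.percentile(P[m][:,2],[2,50,98]) if m.any() else 0)
if m.any():
    t=m&(P[...,2]>np.percentile(P[m][:,2],98)-.006);print(rect(P[t]),rect(P[m]))
cv2.imwrite("pics/w3.png",w["color"])
```

```text
7.45 [0.49241338 0.39167979 0.28689668] [[ 1.44548227e-01  9.89497745e-01 -1.49470775e-04]
 [ 9.89497753e-01 -1.44548213e-01  1.02184648e-04]
 [ 7.95057455e-05 -1.62671606e-04 -9.99999984e-01]] [-0.25863012  0.52363966 -1.26519066] [ 0.02979212 -0.0054953   0.01889034] 0.010950684185611063
2566 [0.26651604 0.29766454 0.2995747 ]
[493.3 392.2  39.4  12.   82.4] [493.6 392.3  39.7  12.6  82.4]
```

View pics/w3.png

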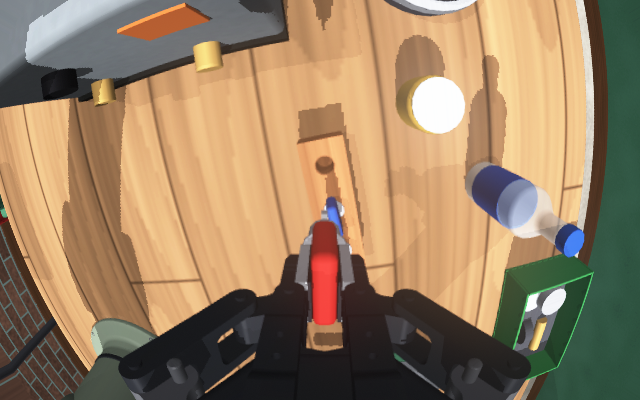

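The red key is held square, with its bow at (323,270), and the other two keys are undisturbed. I'll carry it to the lock.

{"fn": "jog_arm", "kwargs": {
  "targets": [
    [[0,0.36,-3,0,-0.04],[0,0.36,-5,0,-0.08],[0,0.36,-5,0,-0.08],[0,0.36,-5,0,-0.08],[0,0.36,-5,0,-0.08],[0,0.36,-5,0,-0.08],[0,0.36,-5,0,-0.08],[0,0.36,-5,0,-0.08],[0,0.36,-5,0,-0.08],[0,0,-2.2,0,0],[0,0,0,0,0],[0,0,0,0,0]]
  ]
}}

```text
t: 9.0
eef_pos: [0.525, -0.0593, 0.2863]
tool_rot: [[0.734, 0.679, -0.001], [0.679, -0.734, 0.0], [-0.0, -0.001, -1.0]]
contact_force: [-0.1, 1.0, -0.8]
width: 0.0115
gripper_force: 58.5
```

Run:
```python
from h import *
s=robot.get_state();print(s["t"],s["eef_pos"],s["joint_pos"],np.degrees(np.arctan2(s["tool_rot"][1,1],s["tool_rot"][0,1])),s["contact_force"],s["torque"])
w=eyes.read_camera("wrist");np.savez("w4.npz",**w)
P,ok=fcloud(w);Q,_=fcloud(w,.189);m=ok&(abs(P[...,2]-.189)<.005)&(np.hypot(Q[...,0]-.5255,Q[...,1]+.06)<.03)
print("rim",m.sum(),cv2.minEnclosingCircle((Q[m][:,:2]*1000).astype(np.float32)),rect(Q[m]))
m=masks(w["color"])["red"]&ok&(P[...,2]>.285)&(np.hypot(P[...,0]-s["eef_pos"][0],P[...,1]-s["eef_pos"][1])<.06)
print(m.sum(),rect(P[m]))
cv2.imwrite("pics/w4.png",w["color"])
```

```text
9.0 [ 0.52497757 -0.05931996  0.28625662] [-27.53131101  22.42322334  36.95410941 105.32227776 -15.78759142
  57.48646244 -31.29424017] -47.231585459782416 [-0.14720212  0.99533206 -0.79272486] [ 0.04214708 -0.04598866 -0.03099918]
rim 1348 ((526.007080078125, -60.38671875), 21.221139907836914) [527.6 -59.1  40.3  37.7 132.8]
2043 [527.  -59.2  39.6  11.6  43.5]
```

View pics/w4.png

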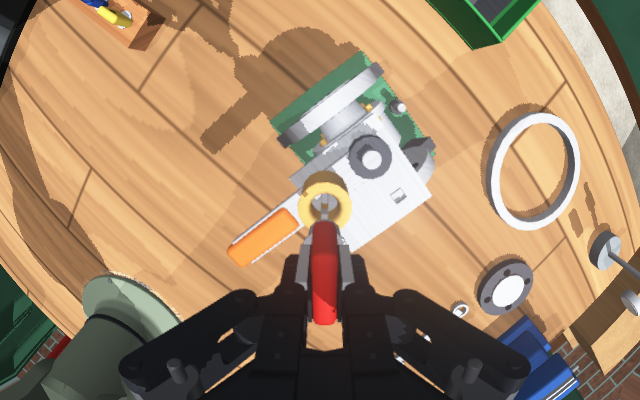

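The lock rim is at (325,200), directly ahead of the held key, which is lined up with the slot at about 43°. I'll go down gently.

{"fn": "jog_arm", "kwargs": {
  "targets": [
    [[0,-0.05,-0.16,-1,0],[0,0,0,-1,0],[0,0,0,-0.8,0],[0,0,0,-0.4,0],[0,0,0,-0.3,0],[0,0,0,-0.3,0],[0,0,0,-0.2,0],[0,0,0,0,0],[0,0,0,0,0]]
  ]
}}

```text
t: 10.18
eef_pos: [0.5247, -0.0617, 0.2468]
tool_rot: [[0.735, 0.679, 0.0], [0.679, -0.735, 0.0], [0.0, 0.0, -1.0]]
contact_force: [-0.2, 0.9, -0.6]
width: 0.0112
gripper_force: 58.5
```

{"fn": "jog_arm", "kwargs": {
  "targets": [
    [[0,0,0.05,-0.2,0],[0,0,0,-0.2,0],[0,0,0,-0.2,0],[0,0,0,-0.1,0],[0,0,0,0,0]]
  ]
}}

```text
t: 10.8
eef_pos: [0.5246, -0.0613, 0.2396]
tool_rot: [[0.735, 0.678, -0.0], [0.678, -0.735, -0.0], [-0.0, -0.0, -1.0]]
contact_force: [0.6, 0.2, -1.8]
width: 0.0109
gripper_force: 58.5
```

{"fn": "jog_arm", "kwargs": {
  "targets": [
    [[0,0,0,-0.1,0],[0,0,0,-0.1,0],[0,0,0,-0.1,0],[0,0,0,0,0]]
  ]
}}

```text
t: 11.3
eef_pos: [0.5246, -0.0612, 0.2366]
tool_rot: [[0.735, 0.679, -0.0], [0.679, -0.735, 0.0], [-0.0, -0.0, -1.0]]
contact_force: [-0.0, -0.5, -1.2]
width: 0.0112
gripper_force: 58.5
```

{"fn": "jog_arm", "kwargs": {
  "targets": [
    [[0,0,0,-0.1,0],[0,0,0,-0.1,0],[0,0,0,0,0]]
  ]
}}

```text
t: 11.68
eef_pos: [0.5244, -0.0611, 0.2345]
tool_rot: [[0.735, 0.679, -0.0], [0.679, -0.735, 0.0], [-0.0, -0.0, -1.0]]
contact_force: [-0.7, 2.4, -0.2]
width: 0.0113
gripper_force: 58.6
```

{"fn": "jog_arm", "kwargs": {
  "targets": [
    [[0,0,0,-0.1,0],[0,0,0,-0.1,0],[0,0,0,-0.1,0],[0,0,0,0,0]]
  ]
}}

```text
t: 12.18
eef_pos: [0.5245, -0.0611, 0.2316]
tool_rot: [[0.735, 0.679, -0.0], [0.679, -0.735, 0.0], [-0.0, -0.0, -1.0]]
contact_force: [-2.1, 3.1, 0.4]
width: 0.0115
gripper_force: 58.6
```

{"fn": "jog_arm", "kwargs": {
  "targets": [
    [[0,-0.03,0.04,-0.1,0],[0,0,0,-0.1,0],[0,0,0,-0.1,0],[0,0,0,-0.1,0],[0,0,0,0,0]]
  ]
}}

```text
t: 12.8
eef_pos: [0.5243, -0.0609, 0.2276]
tool_rot: [[0.735, 0.678, -0.0], [0.678, -0.735, -0.0], [-0.0, 0.0, -1.0]]
contact_force: [0.4, 0.3, -2.8]
width: 0.0115
gripper_force: 58.5
```

```bash
python3 -c "
from h import *
s=robot.get_state();print(s['torque'],s['contact_force'],s['eef_pos'])"
```

```text
[0.2048587  0.05620451 0.02137928] [ 0.44314861  0.30910982 -2.84353761] [ 0.52432049 -0.06087857  0.22757614]
```

{"fn": "jog_arm", "kwargs": {
  "targets": [
    [[0,0,0,-0.1,0],[0,0,0,-0.1,0],[0,0,0,-0.1,0],[0,0,0,0,0]]
  ]
}}

```text
t: 13.3
eef_pos: [0.5243, -0.0608, 0.2246]
tool_rot: [[0.735, 0.679, -0.0], [0.679, -0.735, -0.0], [-0.0, -0.0, -1.0]]
contact_force: [-0.6, -0.2, -0.9]
width: 0.0109
gripper_force: 58.6
```

{"fn": "jog_arm", "kwargs": {
  "targets": [
    [[0,0,0,-0.1,0],[0,0,0,-0.05,0],[0,0,0,0,0]]
  ]
}}

```text
t: 13.68
eef_pos: [0.5243, -0.0608, 0.2231]
tool_rot: [[0.735, 0.679, -0.0], [0.679, -0.735, 0.0], [-0.0, -0.0, -1.0]]
contact_force: [-0.3, 0.9, -0.4]
width: 0.0113
gripper_force: 58.6
```

{"fn": "jog_arm", "kwargs": {
  "targets": [
    [[0,0,0,-0.05,0],[0,0,0,-0.05,0],[0,0,0,0,0]]
  ]
}}

```text
t: 14.05
eef_pos: [0.5243, -0.0608, 0.2222]
tool_rot: [[0.735, 0.679, 0.0], [0.679, -0.735, 0.0], [0.0, -0.0, -1.0]]
contact_force: [-0.4, 0.2, 0.3]
width: 0.0107
gripper_force: 58.8
```

{"fn": "jog_arm", "kwargs": {
  "targets": [
    [[0,0,0,-0.05,0],[0,0,0,-0.05,0],[0,0,0,0,0]]
  ]
}}

```text
t: 14.42
eef_pos: [0.5243, -0.0609, 0.2212]
tool_rot: [[0.735, 0.678, 0.0], [0.678, -0.735, 0.0], [0.0, 0.0, -1.0]]
contact_force: [-1.3, 1.8, 4.2]
width: 0.0112
gripper_force: 59.1
```

Fz is now about 4 N, so the key is seated. I'll start the clockwise turn.

{"fn": "jog_arm", "kwargs": {
  "targets": [
    [[0,0,0,0,-0.06],[0,0,0,0,-0.06],[0,0,0,0,-0.06],[0,0,0,0,0]]
  ]
}}

```text
t: 14.92
eef_pos: [0.5242, -0.0604, 0.2212]
tool_rot: [[0.844, 0.536, -0.0], [0.536, -0.844, 0.001], [-0.0, -0.001, -1.0]]
contact_force: [-2.5, 3.1, 6.3]
width: 0.0112
gripper_force: 59.6
```

```bash
cat > st.py <<'E'
from h import *
s=robot.get_state();print(s['t'],s['torque'].round(3),s['contact_force'].round(2),s['eef_pos'].round(4),'yaw',np.degrees(np.arctan2(s["tool_rot"][1,1],s["tool_rot"][0,1])).round(2),'q7',s['joint_pos'][6].round(1),s['width'])
E
python3 st.py
```

```text
14.925 [0.772 0.619 0.064] [-2.5   3.06  6.3 ] [ 0.5242 -0.0604  0.2212] yaw -57.62 q7 -36.3 0.011223900835014877
```

{"fn": "jog_arm", "kwargs": {
  "targets": [
    [[0,0,0,0,-0.09],[0,0,0,0,-0.09],[0,0,0,0,-0.09],[0,0,0,0,-0.09],[0,0,0,0,0]]
  ]
}}

```text
t: 15.55
eef_pos: [0.5241, -0.06, 0.2211]
tool_rot: [[0.979, 0.204, -0.001], [0.204, -0.979, 0.001], [-0.001, -0.001, -1.0]]
contact_force: [-2.9, 5.1, 6.6]
width: 0.011
gripper_force: 59.8
```

```bash
python3 st.py
```

```text
15.55 [1.315 0.915 0.05 ] [-2.89  5.05  6.65] [ 0.5241 -0.06    0.2211] yaw -78.25 q7 -53.0 0.011045784534430484
```

{"fn": "jog_arm", "kwargs": {
  "targets": [
    [[0,-0.04,0.06,0,-0.09],[0,0,0,0,-0.09],[0,-0.02,0.03,0,-0.09],[0,0,0,0,-0.09],[0,0,0,0,0]]
  ]
}}

```text
t: 16.18
eef_pos: [0.5238, -0.0593, 0.2212]
tool_rot: [[0.988, -0.154, -0.0], [-0.154, -0.988, 0.001], [-0.0, -0.001, -1.0]]
contact_force: [-0.7, 4.4, 6.5]
width: 0.0115
gripper_force: 59.6
```

```bash
python3 st.py
```

```text
16.175 [1.104 0.34  0.015] [-0.71  4.44  6.5 ] [ 0.5238 -0.0593  0.2212] yaw -98.85 q7 -69.5 0.011509948806491376
```

{"fn": "jog_arm", "kwargs": {
  "targets": [
    [[0,0,0.05,0,-0.09],[0,0,0.03,0,-0.09],[0,0,0,0,-0.09],[0,0,0,0,-0.08],[0,0,0,0,0]]
  ]
}}

```text
t: 16.8
eef_pos: [0.5239, -0.0587, 0.2212]
tool_rot: [[0.876, -0.483, 0.0], [-0.483, -0.876, 0.0], [0.0, -0.0, -1.0]]
contact_force: [-0.2, 3.3, 5.8]
width: 0.0114
gripper_force: 59.5
```

```bash
python3 st.py
```

```text
16.8 [0.951 0.101 0.079] [-0.22  3.27  5.79] [ 0.5239 -0.0587  0.2212] yaw -118.86 q7 -85.3 0.01139984498721829
```

{"fn": "jog_arm", "kwargs": {
  "targets": [
    [[0,0,0.03,0,-0.09],[0,0,0,0,-0.09],[0,0,0,0,-0.04],[0,0,0,0,0]]
  ]
}}

```text
t: 17.3
eef_pos: [0.524, -0.0585, 0.2212]
tool_rot: [[0.75, -0.662, 0.0], [-0.662, -0.75, 0.0], [0.0, -0.0, -1.0]]
contact_force: [0.4, 4.1, 4.6]
width: 0.0112
gripper_force: 59.4
```

```bash
python3 st.py
```

```text
17.3 [ 1.107 -0.254  0.071] [0.41 4.13 4.59] [ 0.524  -0.0585  0.2212] yaw -131.42 q7 -95.2 0.011234748705594972
```

{"fn": "jog_arm", "kwargs": {
  "targets": [
    [[0,0,0.03,0,-0.04],[0,0,0,0,-0.04],[0,0,0,0,0]]
  ]
}}

```text
t: 17.68
eef_pos: [0.5239, -0.0584, 0.2212]
tool_rot: [[0.693, -0.721, 0.0], [-0.721, -0.693, -0.0], [0.0, -0.0, -1.0]]
contact_force: [2.4, 4.7, 4.8]
width: 0.0114
gripper_force: 59.4
```

```bash
python3 st.py
```

```text
17.675 [ 1.191 -0.573  0.077] [2.36 4.71 4.84] [ 0.5239 -0.0584  0.2212] yaw -136.12 q7 -98.8 0.011385443885022993
```

{"fn": "jog_arm", "kwargs": {
  "targets": [
    [[0,0,0.02,0,-0.04],[0,0,0,0,0]]
  ]
}}

```text
t: 17.92
eef_pos: [0.5239, -0.0583, 0.2212]
tool_rot: [[0.664, -0.748, 0.0], [-0.748, -0.664, -0.0], [0.0, -0.0, -1.0]]
contact_force: [2.8, 4.1, 4.3]
width: 0.0109
gripper_force: 59.4
```

```bash
python3 st.py
```

```text
17.925 [ 1.087 -0.818  0.091] [2.75 4.13 4.25] [ 0.5239 -0.0583  0.2212] yaw -138.4 q7 -100.6 0.0109449893396682
```

{"fn": "jog_arm", "kwargs": {
  "targets": [
    [[0.5,0,0,0,0],[0.5,0,0,0,0],[0.5,0,0,0,0],[0.5,0,0,0,0],[0.5,0,0,1,0],[0.5,0,0,3,0],[0.5,0,0,4,0],[0.5,0,0,3,0.1],[0.5,0,0,0,0.15],[0.5,0,0,0,0.15],[0.5,0,0,0,0.1],[0.5,0,0,0,0]]
  ]
}}

```text
t: 19.42
eef_pos: [0.5236, -0.0586, 0.3318]
tool_rot: [[0.941, -0.338, 0.001], [-0.338, -0.941, 0.0], [0.0, -0.001, -1.0]]
contact_force: [-0.2, -0.2, -0.1]
width: 0.0431
gripper_force: 0.0
```

```bash
python3 st.py
python3 - <<'E'
from h import *
w=eyes.read_camera("wrist");P,ok=fcloud(w);r=np.hypot(P[...,0]-.5246,P[...,1]+.0608)
M=masks(w["color"]);m=M["red"]&ok&(r<.04)&(P[...,2]>.17)
print("key",m.sum(),np.percentile(P[m][:,2],[2,98]),rect(P[m&(P[...,2]>.225)]))
hsv=cv2.cvtColor(w["color"],cv2.COLOR_BGR2HSV);G=(hsv[...,0]>4)&(hsv[...,0]<20)&(hsv[...,1]>170)&ok&(abs(P[...,2]-.148)<.008)&(abs(P[...,0]-.45)<.09)&(abs(P[...,1]+.045)<.08)
print("grip",G.sum(),rect(P[G]),np.median(P[G][:,2]))
cv2.imwrite("pics/w5.png",w["color"])
E
```

```text
19.425 [ 0.039 -0.013 -0.016] [-0.24 -0.19 -0.05] [ 0.5236 -0.0586  0.3318] yaw -109.77 q7 -84.5 0.04307221394841441
key 800 [0.20926924 0.23536746] [526.2 -60.8  38.9  12.1 134.3]
grip 184 [450.4 -49.2  76.5  24.3 169.9] 0.14883468122898202
```

View pics/w5.png

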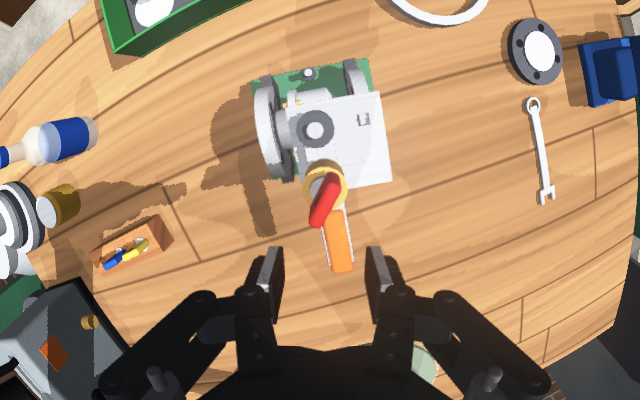

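The key stands home in the lock at (325,200), its bow turned to about 134°, and the grip is at (338,240). Next I straddle the grip.

{"fn": "jog_arm", "kwargs": {
  "targets": [
    [[0.5,-2.8,0.4,0,0.08],[0.5,-2.9,0.4,0,0.09],[0.5,-2.8,0.45,0,0],[0.5,0,0,-4,0],[0.5,0,0,-4,0],[0.5,0,0,-3,0],[0.5,0,0,-1.5,0],[0.5,0,0,0,0],[0.5,0,0,0,0]]
  ]
}}

```text
t: 20.6
eef_pos: [0.4392, -0.0459, 0.2071]
tool_rot: [[0.985, -0.174, 0.001], [-0.174, -0.985, 0.0], [0.001, -0.0, -1.0]]
contact_force: [0.1, 0.9, 0.8]
width: 0.0426
gripper_force: 0.0
```

```bash
python3 st.py
python3 - <<'E'
from h import *
w=eyes.read_camera("wrist");P,ok=fcloud(w)
hsv=cv2.cvtColor(w["color"],cv2.COLOR_BGR2HSV);G=(hsv[...,0]>4)&(hsv[...,0]<20)&(hsv[...,1]>170)&ok&(abs(P[...,2]-.148)<.008)&(abs(P[...,0]-.45)<.09)&(abs(P[...,1]+.045)<.08)
print("grip",G.sum(),rect(P[G]),P[G].mean(0))
E
```

```text
20.6 [-0.033 -0.013 -0.035] [0.09 0.91 0.78] [ 0.4392 -0.0459  0.2071] yaw -100.02 q7 -70.9 0.04262139426993882
grip 975 [450.4 -48.6  77.1  24.3 171.2] [ 0.44520812 -0.04140519  0.14902023]
```

{"fn": "jog_arm", "kwargs": {
  "targets": [
    [[0.5,0,-0.05,-1.5,0],[0.5,0,0,-1.5,0],[0.5,0,0,-1.5,0],[0.5,0,0,-1,0],[0.5,0,0,0,0],[0.42,0,0,0,0]]
  ]
}}

```text
t: 21.4
eef_pos: [0.4388, -0.0465, 0.1514]
tool_rot: [[0.985, -0.174, 0.0], [-0.174, -0.985, -0.0], [0.0, -0.0, -1.0]]
contact_force: [-0.8, -0.1, 0.7]
width: 0.0358
gripper_force: 0.0
```

Run:
```python
import numpy as np
s=np.array([57.48,-7.03]);R=13.8
th=np.radians(169.9+np.arange(0,96,6))
p=s+R*np.c_[np.cos(th),np.sin(th)]
print(np.diff(p,axis=0).round(2).tolist())
```

```text
[[-0.18, -1.43], [-0.03, -1.44], [0.12, -1.44], [0.27, -1.42], [0.42, -1.38], [0.56, -1.33], [0.7, -1.26], [0.83, -1.18], [0.95, -1.09], [1.05, -0.99], [1.15, -0.87], [1.24, -0.75], [1.31, -0.61], [1.36, -0.47], [1.41, -0.33]]
```

{"fn": "jog_arm", "kwargs": {
  "targets": [
    [[0.42,-0.18,-1.43,0,0.105],[0.42,-0.03,-1.44,0,0.105],[0.42,0.12,-1.44,0,0.105],[0.42,0,0,0,0]]
  ]
}}

```text
t: 21.9
eef_pos: [0.4381, -0.0901, 0.1517]
tool_rot: [[0.99, 0.139, 0.001], [0.139, -0.99, 0.0], [0.001, -0.0, -1.0]]
contact_force: [-1.2, 0.1, 0.5]
width: 0.0362
gripper_force: 0.0
```

{"fn": "jog_arm", "kwargs": {
  "targets": [
    [[0.42,0.27,-1.42,0,0.105],[0.42,0.42,-1.38,0,0.105],[0.42,0.56,-1.33,0,0.105],[0.42,0.7,-1.26,0,0.105],[0.42,0.83,-1.18,0,0.105]]
  ]
}}

```text
t: 22.52
eef_pos: [0.4658, -0.1541, 0.1512]
tool_rot: [[0.785, 0.619, -0.001], [0.619, -0.785, 0.001], [0.0, -0.001, -1.0]]
contact_force: [-0.1, 7.6, 1.4]
width: 0.0357
gripper_force: 2.7
```

{"fn": "jog_arm", "kwargs": {
  "targets": [
    [[0.42,0.95,-1.09,0,0.105],[0.42,1.05,-0.99,0,0.105],[0.42,1.15,-0.87,0,0.105],[0.42,1.24,-0.75,0,0.105],[0.42,1.31,-0.61,0,0.105],[0.42,0,0,0,0]]
  ]
}}

```text
t: 23.28
eef_pos: [0.523, -0.198, 0.1511]
tool_rot: [[0.373, 0.928, 0.0], [0.928, -0.373, -0.0], [-0.0, 0.0, -1.0]]
contact_force: [-0.3, 0.1, -0.6]
width: 0.0361
gripper_force: 0.0
```

```bash
python3 st.py
```

```text
23.275 [ 0.044  0.004 -0.021] [-0.28  0.13 -0.56] [ 0.523  -0.198   0.1511] yaw -21.9 q7 8.1 0.03607068702889177
```

{"fn": "jog_arm", "kwargs": {
  "targets": [
    [[0.42,0.9,-0.31,0,0.07],[0.42,0.93,-0.26,0,0.07],[0.42,0.94,-0.2,0,0.07],[0.42,0,0,0,0]]
  ]
}}

```text
t: 23.78
eef_pos: [0.5501, -0.2056, 0.1511]
tool_rot: [[0.173, 0.985, -0.0], [0.985, -0.173, -0.0], [-0.0, -0.0, -1.0]]
contact_force: [-0.7, 0.3, -0.7]
width: 0.036
gripper_force: 0.0
```

{"fn": "jog_arm", "kwargs": {
  "targets": [
    [[0.42,0.2,-0.03,0,0],[0.42,0.2,-0.03,0,0],[0.42,0,0,0,0]]
  ]
}}

```text
t: 24.15
eef_pos: [0.5539, -0.2066, 0.1511]
tool_rot: [[0.17, 0.985, -0.001], [0.985, -0.17, -0.0], [-0.0, -0.001, -1.0]]
contact_force: [-4.1, -2.1, -0.1]
width: 0.036
gripper_force: 2.1
```

{"fn": "jog_arm", "kwargs": {
  "targets": [
    [[0.42,0.1,-0.02,0,0],[0.42,0.1,-0.02,0,0],[0.42,0,0,0,0]]
  ]
}}

```text
t: 24.52
eef_pos: [0.5555, -0.207, 0.1511]
tool_rot: [[0.17, 0.985, -0.002], [0.985, -0.17, 0.0], [-0.0, -0.002, -1.0]]
contact_force: [-8.1, -0.5, 3.0]
width: 0.0357
gripper_force: 3.8
```

```bash
python3 - <<'E'
from h import *
w=eyes.read_camera("wrist");P,ok=fcloud(w)
hsv=cv2.cvtColor(w["color"],cv2.COLOR_BGR2HSV);G=(hsv[...,0]>4)&(hsv[...,0]<20)&(hsv[...,1]>170)&ok&(abs(P[...,2]-.148)<.008)&(abs(P[...,0]-.55)<.09)&(abs(P[...,1]+.2)<.08)
print("grip",G.sum(),rect(P[G]),P[G].mean(0))
E
python3 st.py
```

```text
grip 3124 [ 555.6 -192.3   75.7   25.2   80.5] [ 0.55879367 -0.17154933  0.14921167]
24.575 [-0.167  1.674  0.058] [-7.86 -0.94  1.13] [ 0.5555 -0.2071  0.1511] yaw -9.8 q7 17.4 0.03592067836491199
```

{"fn": "jog_arm", "kwargs": {
  "targets": [
    [[0.42,0.1,-0.02,0,0],[0.42,0.1,-0.02,0,0],[0.42,0.1,-0.02,0,0],[0.42,0,0,0,0]]
  ]
}}

```text
t: 25.08
eef_pos: [0.5559, -0.2072, 0.1509]
tool_rot: [[0.171, 0.985, -0.007], [0.985, -0.171, 0.002], [0.001, -0.007, -1.0]]
contact_force: [-26.6, 4.7, 18.0]
width: 0.0363
gripper_force: 13.5
```

That is a firm stop at open. I'll back off to centre, lift clear and check.

{"fn": "jog_arm", "kwargs": {
  "targets": [
    [[0.42,-0.35,0.06,0,0],[0.5,-0.4,0.07,0,0],[0.5,0,0,0,0],[0.5,0,0,0,0],[0.5,0,0,2,0],[0.5,0,0,3,0],[0.5,0,0,4,0],[0.5,0,-1,4,0],[0.5,0,-2,3,0],[0.5,0,0,0,0],[0.5,0,0,0,0]]
  ]
}}

```text
t: 26.45
eef_pos: [0.5518, -0.2357, 0.3106]
tool_rot: [[0.169, 0.986, -0.001], [0.986, -0.169, 0.001], [0.0, -0.001, -1.0]]
contact_force: [-0.3, -0.7, -1.0]
width: 0.0427
gripper_force: 0.0
```

```bash
python3 st.py
python3 - <<'E'
from h import *
w=eyes.read_camera("wrist");P,ok=fcloud(w)
hsv=cv2.cvtColor(w["color"],cv2.COLOR_BGR2HSV);G=(hsv[...,0]>4)&(hsv[...,0]<20)&(hsv[...,1]>170)&ok&(abs(P[...,2]-.148)<.008)&(abs(P[...,0]-.55)<.09)&(abs(P[...,1]+.2)<.1)
print("grip",G.sum(),rect(P[G]),P[G].mean(0))
m=masks(w["color"])["red"]&ok&(P[...,2]>.17)&(abs(P[...,0]-.566)<.06)&(abs(P[...,1]+.12)<.06)
print("key",m.sum(),np.percentile(P[m][:,2],[2,98]),rect(P[m&(P[...,2]>.225)]))
cv2.imwrite("pics/w6.png",w["color"])
E
```

```text
26.45 [0.048 0.016 0.031] [-0.33 -0.75 -0.98] [ 0.5518 -0.2357  0.3106] yaw -9.73 q7 16.9 0.04272315961483615
grip 439 [ 555.6 -194.6   77.9   24.8   80.2] [ 0.55543224 -0.2008706   0.14865366]
key 875 [0.23128382 0.23571062] [ 567.4 -117.5   37.8   10.7   44.6]
```

View pics/w6.png

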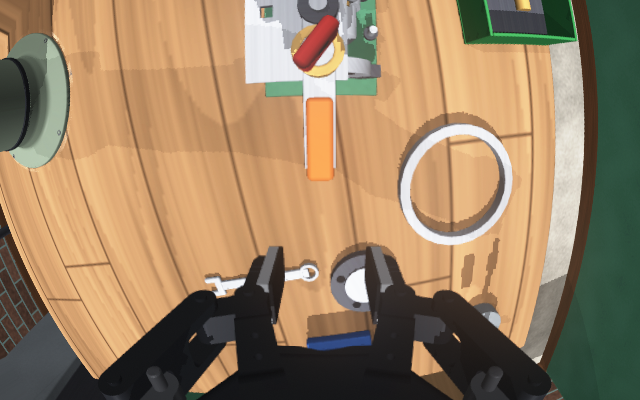

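The lever (grip at (320,138)) lies along the pipe at the open stop, 90° from where it started. The key (317,42) stands home, its top at about 0.234 m, and the robot is clear of everything.

```bash
python3 -c "
from bench import order
print(order.close_job())"
```

```text
the job is handed in; nothing more can be done
None
```

The red key is home in the lock and turned clockwise, the valve lever is at its open stop after a quarter turn anticlockwise, and the job was handed in at about 26 s of 72 s; I touched nothing else on the bench.

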